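# Reseat the balance pan and weigh the Dewar

### The job

The balance's pan has been knocked off its locating pin: without lifting it off, slide the pan sideways until it drops home over the pin and lies level. Then lift the Dewar off the lab jack by its handle and stand it gently, upright and in the middle of the pan, ready to be weighed. Keep the Dewar upright all the way, do not press or drop anything hard on the balance, and leave the other things on the bench where they are.

Things in the scene. Friction and masses are not known exactly. Their poses are not given: they have to be found in the camera images.
- pan_home (a point): Fixed point of the balance, on the axis of its locating pin, 73 mm above the bench: the centre of the pan (half-way up its thickness) is here when the pan is home. z up, -x towards the balance's display end. The pin stands up in the middle of a support ring on which the pan lies when home (ring outer radius 69 mm). The flat top around the ring is clear and lies 11 mm below this point.
- pan_mid (a point): Centre of the pan, half-way up: a loose round steel plate 150 mm across, 12 mm thick, with a 20 mm through hole in its middle; z is its axis (up). It starts 20 to 40 mm from home, mostly to the balance's +y, tilted about 4 degrees, resting on the pin's tip and the ring; its low edge overhangs the ring, its underside there 1 to 4 mm above the flat top.
- balance: White top-pan balance, fixed to the bench; origin on the bench, 73 mm below pan_home, same axes. Its flat top, 62 mm above the bench, reaches 85 mm to +x, 115 mm to -x, 95 mm to each side of the pin; the display end beyond is lower. On the top: the ring, 5 mm high, and the pin, 14 mm across, 10 mm high, its top 2 mm coned to 9 mm, so it stands 5 mm above the ring.
- pan: The pan, 0.2 to 0.5 kg; origin at the centre of its underside, 6 mm below pan_mid. Pushed at its edge towards pan_home it slides (a few newtons) and drops about 5 mm over the pin, which then holds it within 3 mm. When home its top face is 79 mm above the bench, 7 mm above the pin's tip.
- jack_top (a point): Centre of the top plate (130 x 110 mm, longer along x) of a scissor lab jack fixed to the bench, 80 mm above the bench. The Dewar starts on it. Its black knob points to the jack's -x. Jack and balance may swap sides of the bench.
- dewar_grip (a point): Centre of the Dewar's handle, a rigid bail that stands upright and does not swing: a horizontal black grip, 16 mm thick, 64 mm long, its centre on the Dewar's axis, 200 mm above its underside, joined by rods to the jacket 51 mm either side of the axis. x runs along the grip, z up the Dewar's axis. 43 mm are free between the grip and the cap.
- dewar_mid (a point): Centre of the Dewar's jacket, on its axis, 70 mm above its underside, 130 mm below dewar_grip.
- dewar: The Dewar: a capped cylindrical flask with an aluminium jacket, 92 mm across its foot, 149 mm high to the top of its cap, 0.45 to 0.85 kg; origin at the centre of its underside.
- tip_box_a_mid (a point): Bystander: centre of a pipette-tip box, 122 x 84 x 95 mm, half-way up.
- tip_box_b_mid (a point): Bystander: centre of another tip box, 122 x 84 x 95 mm, half-way up.
- bottle_mid (a point): Bystander: glass bottle with a blue cap, 86 mm across, 172 mm high; point on its axis 70 mm above the bench.
- beaker_mid (a point): Bystander: glass beaker, 68 mm across, 90 mm high; its centre.
- tube_rack_mid (a point): Bystander: blue tube rack, 105 x 46 mm, 54 mm high over the tube caps; its centre 25 mm above the bench.
- timer_mid (a point): Bystander: flat white timer, 66 x 60 x 16 mm; its centre.
- power_brick_mid (a point): Bystander: black power brick, 125 x 52 x 34 mm; its centre.
There are look-alikes about, which are no part of the job. What is shaped like the pan but yellow is not meant. What is shaped like the part that bears jack_top but red is not meant.

How it is judged (in metres and radians):
On the way, in this order (a step that is already met when the one before it is completed fails the run):
1. the pan lies level, home over its pin, with the Dewar still on the jack (horizontal distance between pan_mid and pan_home below 0.0045 m and z of pan_mid in the frame of pan_home below 0.002 m and angle between pan_mid's own z axis and vertical below 0.025 rad and horizontal distance between dewar_mid and jack_top below 0.03 m), for 0.2 s.
2. the Dewar is lifted clear of the jack by at least 15 mm (z of dewar_mid in the frame of jack_top above 0.085 m), for 0.2 s.
At the end, for the whole second after the job is handed in: The pan is home over the pin (centre within 4.5 mm of the pin's axis, level, not more than 2 mm high) and the Dewar stands upright and still on it, released, its axis within 30 mm of the pin's axis, so that its whole foot is on the pan (horizontal distance between pan_mid and pan_home below 0.0045 m and z of pan_mid in the frame of pan_home below 0.002 m and angle between pan_mid's own z axis and vertical below 0.025 rad and horizontal distance between dewar_mid and pan_home below 0.03 m and z of dewar_mid in the frame of pan_home between 0.073 and 0.079 m and angle between dewar_mid's own z axis and vertical below 0.04 rad and linear speed of dewar below 0.02 m/s); the robot touches nothing.
It fails at once if the Dewar is tipped by more than 30 degrees (angle between dewar_mid's own z axis and vertical above 0.52 rad).
It fails at once if the pan is lifted off the balance (more than 25 mm above home) instead of slid (z of pan_mid in the frame of pan_home above 0.025 m).
It fails at once if the balance is pressed hard: more than 80 N between pan and balance (contact force between pan and balance above 80 N).
It fails at once if the Dewar is dropped or slammed onto the balance: faster than 0.45 m/s (a fall of 10 mm) within 30 mm above the pan (linear speed of dewar above 0.45 m/s and horizontal distance between dewar_mid and pan_home below 0.08 m and z of dewar_mid in the frame of pan_home below 0.106 m).
It fails at once if another thing on the bench is shifted by more than 40 mm (distance of any of tip_box_a_mid, tip_box_b_mid, bottle_mid, beaker_mid, tube_rack_mid, timer_mid, power_brick_mid from where it was at the start of the episode above 0.04 m).
It also fails if it takes over 64 s, if anything falls off the work surface, if the arm or the gripper's body presses on something with over 40 N, if the wrist force passes 120 N, or if a joint passes its speed limit or range.

### The arm

A 7-joint arm with a two-finger parallel gripper is mounted at the origin on the work surface. World frame = base frame: x ahead of the robot, y to its left, z up, the work surface at z = 0. Lengths are in mm, angles in rad, forces in N, time in s.
With the tool pointing down it reaches from about 400 to 900 mm from the base axis. Payload 5.6 kg.
Tool frame: the origin (TCP) lies midway between the tips of the shut fingers; the grasp point (between the pads) lies 19 mm behind it; x points along the fingers, y is the direction in which the jaws open and shut, and the axes are right-handed (so a half turn about x gives the same grasp; the last joint's range is limited). The gripper opens to 92 mm and grips with 3 to 60 N. Pads are 20 mm wide; open, the fingers measure 128 mm over their backs; the gripper's body (75 mm by 189 mm) begins 69 mm behind the grasp point.
Start: joints at [-1.369, 0.468, -0.012, 1.603, 0.006, 1.071, -0.056], TCP at [157.577, 630.618, 214.592] pointing down, gripper open.
Joint ranges: [-2.53, 2.53], [-0.31, 2.02], [-1.57, 1.55], [0.28, 2.44], [-1.29, 4.43], [0.15, 1.84], [-2.92, 2.92]. Speed limits (rad/s): [2.57, 2.57, 3.14, 3.14, 3.14, 3.14, 3.14].

### API

Orientations are given as a rotation vector (axis times angle).
In Python, from cell import robot, grip, kin, viewer gives the robot as it stands. Calls block until the motion is done:
- robot.movep(position, orientation): joint-space move of the TCP to a pose.
- robot.servo_line(position, feed=150, rotation=None): straight line of the TCP; rotation=None keeps the orientation; feed is the mean speed in mm/s.
- robot.goto_joints(angles): joint-space move.
- grip(opening, newtons=None): opening from 0.0 (shut) to 1.0 (fully open); newtons is the grip in N (None keeps the last); returns when the fingers have stopped.
- robot.hold(seconds).
- kin.ik(position, orientation): joint angles nearest the present ones, or None.
- robot.observe(): the state.
- viewer.read_camera(name): name is "side" or "top"; returns the picture (420x560x3 uint8, red, green, blue); there is no depth.
- viewer.camera_info(name): a dict with "camera_matrix" (3x3 intrinsics, pixels), "R" (3x3) and "t" (3): a world point X has camera coordinates R X + t. Camera axes: x right, y down, z forward; pixel columns grow to the right and rows downward; lengths in mm; the calibration is good to about 2 mm. A picture is of the moment at which its call begins. camera_info takes no time and is no camera call.
A pose or a line that the arm cannot do raises robot.IKError and nothing moves.
- robot.job_done(): hands the job in, once; it reports no verdict.
Trained networks look in the newest picture that a camera, given by its name, has taken for a name from the list of things; names that differ only in an ending like _2 or _b are one class to them, and where a whole thing is asked for, a point or a joint stands for the part that bears it (a point fixed in the world has none). Each returns a list of dicts, best first, with "confidence" (0 to 1); they miss things now and then, are a little off and sometimes report something else, mostly with a low value. They report only what shows in the picture. A call takes as long as a camera call. They do not tell look-alikes from the thing itself.
- viewer.silhouettes(name, camera): "mask" (420x560 bool, what is visible of it).
- viewer.pinpoint(name, camera): "at" ([x, y, z] in mm, in the coordinates of the camera as it stood for that picture, good to about 4 mm: a listed point, or the origin of a listed thing).
The state is a dict: "t": time; "joints": joint angles; "joint_velocities": joint speeds; "joint_torque": joint torques, N m; "tcp_pos": TCP position; "tcp_rot": TCP orientation; "contact_force": force on the tool from outside, world axes, zero at the start; "wrist_torque": the same for the moment, N m; "grip_width": opening from 0.0 (shut) to 1.0 (fully open).
Only numpy, scipy, OpenCV 4.12 (cv2) and the standard library are available. Lean on these libraries where they do the work, as an engineer would, in place of code of your own. Each camera call takes 0.05 s, during which the arm holds its last target. There are 200 camera calls.

## Working session

There is one attempt and no reset: what is moved stays moved. The work goes in short steps, each a Python script; the robot and the scene stay as the last script left them, time stands still between calls to the robot, and variables do not carry over. Pictures are saved under pics/ and viewed, about 8 in all and at most 12, crops included, and the job is handed in when it is done.

```bash
ls; mkdir -p pics; cat > h.py <<'E'
import numpy as np, cv2
from cell import robot, grip, kin, viewer
def w(name,cam,at):
    i=viewer.camera_info(cam); R=np.array(i["R"]);t=np.array(i["t"])
    return R.T@(np.array(at)-t)
def proj(cam,X):
    i=viewer.camera_info(cam); p=np.array(i["camera_matrix"])@(np.array(i["R"])@np.array(X)+np.array(i["t"])); return p[:2]/p[2]
def find(name,cam,n=3):
    out=[]
    for d in viewer.pinpoint(name,cam)[:n]:
        X=w(name,cam,d["at"]); out.append(X)
        print(name,cam,round(d["confidence"],2),X.round(1),proj(cam,X).round(0))
    return out
def shot(cam,fn,crop=None,s=1):
    im=viewer.read_camera(cam)
    if crop: a,b,c,d=crop; im=im[b:d,a:c]
    cv2.imwrite("pics/"+fn,cv2.resize(im[:,:,::-1],None,fx=s,fy=s,interpolation=cv2.INTER_CUBIC))
E
python3 - <<'E'
from h import *
a=viewer.read_camera("top");b=viewer.read_camera("side")
cv2.imwrite("pics/top0.png",a[:,:,::-1]);cv2.imwrite("pics/side0.png",b[:,:,::-1])
for n in ["pan_home","pan_mid","jack_top","dewar_grip","dewar_mid","tip_box_a_mid","bottle_mid","beaker_mid","tube_rack_mid","timer_mid","power_brick_mid"]:
    for c in ["top","side"]: find(n,c)
o=robot.observe();print(o["t"],o["tcp_pos"],o["tcp_rot"])
E
```

```text
pics
pan_home top 0.97 [533.8 221.9  74.3] [190. 207.]
pan_home top 0.69 [ 542.6 -200.1   77.8] [320. 201.]
pan_home side 0.93 [528.7 224.1  74.3] [253. 169.]
pan_mid top 0.89 [525.4 246.6  76.1] [182. 210.]
pan_mid top 0.62 [197.9 378.    2.1] [146. 313.]
pan_mid side 0.93 [197.6 376.4   7.3] [168. 181.]
pan_mid side 0.9 [517.5 249.1  74.8] [249. 166.]
pan_mid side 0.67 [519.9 248.8  74.5] [249. 166.]
jack_top top 0.87 [ 303.3 -221.5   76.4] [329. 275.]
jack_top side 0.81 [ 538.2 -196.2   78.2] [302. 241.]
dewar_grip top 0.7 [ 550.1 -193.4  282.2] [323. 183.]
dewar_grip side 0.84 [ 544.3 -197.   275.9] [305. 204.]
dewar_mid top 0.61 [ 553.8 -194.2  151.3] [320. 192.]
dewar_mid side 0.57 [ 551.4 -198.3  148.5] [306. 228.]
dewar_mid side 0.17 [629.2   7.5  10.1] [299. 207.]
tip_box_a_mid top 0.67 [765.6 297.6  47. ] [170. 142.]
tip_box_a_mid top 0.49 [ 553.9 -194.1  154.8] [320. 192.]
tip_box_a_mid side 0.58 [765.9 302.1  45.2] [296. 146.]
bottle_mid top 0.87 [767.7 -13.1  68.1] [261. 137.]
bottle_mid side 0.9 [761.1 -11.5  68.5] [331. 189.]
beaker_mid top 0.69 [ 761.6 -180.8   42.9] [310. 140.]
beaker_mid side 0.65 [ 754.6 -179.    44.2] [350. 223.]
tube_rack_mid top 0.78 [471.2  -0.   24.3] [259. 227.]
tube_rack_mid top 0.6 [ 556.7 -196.8   82.6] [319. 196.]
tube_rack_mid side 0.71 [ 544.1 -196.4   86.2] [303. 239.]
tube_rack_mid side 0.61 [462.    1.5  26.4] [261. 219.]
timer_mid top 0.75 [634.1   3.5  10.1] [258. 180.]
timer_mid side 0.6 [763.4  -7.2  69.1] [331. 188.]
timer_mid side 0.59 [630.6   5.8   7.8] [299. 207.]
power_brick_mid top 0.84 [ 477.8 -534.7   15.3] [418. 221.]
power_brick_mid side 0.97 [ 473.2 -531.9   16.5] [331. 334.]
power_brick_mid side 0.74 [ 547.5 -197.   278.7] [306. 203.]
power_brick_mid side 0.7 [517.5 249.8  75.7] [248. 165.]
1.2 [157.57839152 630.61915599 214.59852953] [ 0.19225414  1.56216557 -0.19220582]
```

View pics/top0.png

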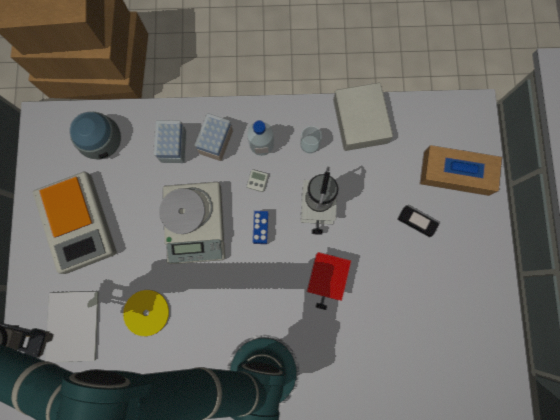

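View pics/side0.png

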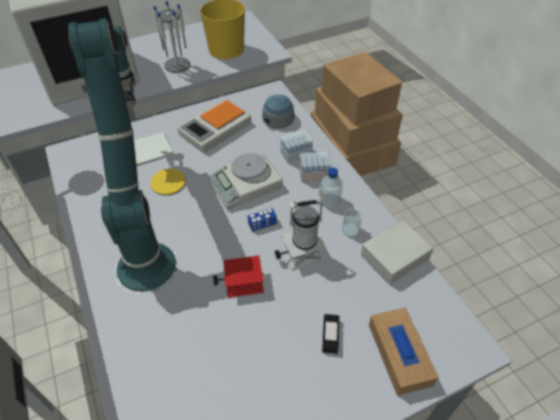

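The top picture shows the steel pan at (182,210) on the white balance, with its display end towards the robot. The Dewar stands on the grey jack at (320,192).

- **Pan look-alikes:** yellow disc at (146,313), orange-topped scale at (67,207).
- **Jack look-alike:** red one at (329,275).
- **Choice:** the steel pan and the grey jack, which I'll check in a close crop.

```bash
python3 - <<'E'
from h import *
a=viewer.read_camera("top")
A=a[165:275,150:350]
cv2.imwrite("pics/c1.png",cv2.resize(A[:,:,::-1],None,fx=4,fy=4,interpolation=cv2.INTER_CUBIC))
for k in range(3):
  if k: viewer.read_camera("top")
  find("pan_home","top",1);find("pan_mid","top",1); find("dewar_grip","top",1)
viewer.read_camera("side");find("pan_home","side",1);find("dewar_grip","side",1)
m=viewer.silhouettes("pan","top")
for d in m[:2]:
    u=d["mask"].astype(np.uint8); c=max(cv2.findContours(u,0,1)[0],key=len); e=cv2.fitEllipse(c); print(d["confidence"],e)
    i=viewer.camera_info("top");K=np.array(i["camera_matrix"]);R=np.array(i["R"]);t=np.array(i["t"])
    C=-R.T@t; r=R.T@np.linalg.solve(K,[*e[0],1]); print(C,C+r*(78-C[2])/r[2])
print(robot.observe()["t"])
E
```

```text
pan_home top 0.56 [534.  217.5  71.7] [192. 207.]
pan_mid top 0.94 [523.6 249.5  75.9] [181. 210.]
dewar_grip top 0.97 [ 551.3 -196.8  281.5] [324. 183.]
pan_home top 0.65 [534.1 220.6  70.4] [191. 207.]
pan_mid top 0.73 [199.3 381.2   4.5] [145. 312.]
dewar_grip top 0.86 [ 548.4 -193.7  283.9] [323. 184.]
pan_home top 0.68 [536.1 220.4  73.9] [191. 206.]
pan_mid top 0.89 [196.3 379.3   4.1] [146. 313.]
dewar_grip top 0.98 [ 549.2 -193.4  278.9] [323. 184.]
pan_home side 0.76 [528.  223.6  76.5] [253. 168.]
dewar_grip side 0.64 [ 549.8 -194.2  279.7] [306. 202.]
0.96 ((145.26144409179688, 312.476806640625), (44.77474594116211, 46.88424301147461), 47.29098129272461)
[ 250.98798194  -70.62614159 1482.19808077] [201.93416632 357.77559321  78.        ]
0.94 ((180.96554565429688, 210.88841247558594), (43.29278564453125, 43.76079177856445), 46.96958923339844)
[ 250.98798194  -70.62614159 1482.19808077] [521.25100709 250.39465978  78.        ]
2.0
```

View pics/c1.png

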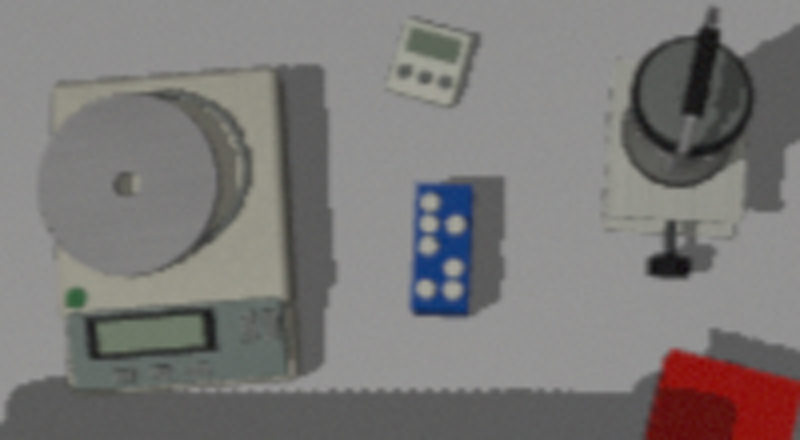

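The crop confirms it: the pan's hole is at about px (182,211), the support ring's visible arc is centred near (192,206), and the grip runs about 12° off x. I'll push with both open fingers as a self-centring cradle.

```bash
cat >> h.py <<'E'
from scipy.spatial.transform import Rotation as Ro
def down(j):
    """tool x down, jaws along horizontal j; picks the half turn with feasible ik"""
    j=np.array([j[0],j[1],0.])/np.hypot(*j[:2]); x=np.array([0,0,-1.])
    return [Ro.from_matrix(np.c_[x,s*j,np.cross(x,s*j)]).as_rotvec() for s in (1,-1)]
def best(p,j):
    q0=robot.observe()["joints"]; c=[(np.abs(np.array(q)-q0).max(),r) for r in down(j) if (q:=kin.ik(p,r)) is not None]
    return min(c,key=lambda v:v[0])[1]
E
python3 - <<'E'
from h import *
home=np.array([532,222.]);pan=np.array([521,249.])
d=(home-pan)/np.linalg.norm(home-pan); j=[-d[1],d[0]]
s=pan-d*105
r=best([*s,140],j); robot.movep([*s,140],r); robot.servo_line([*s,69],feed=100)
f0=np.array(robot.observe()["contact_force"]);print("f0",f0,robot.observe()["tcp_pos"],robot.observe()["t"])
L=np.linalg.norm(home-pan)+105-69
x=15.
while x<L-6:
    x+=3; robot.servo_line([*(s+d*x),69],feed=30)
    f=np.array(robot.observe()["contact_force"])-f0
    print(round(x-36,1),f.round(1))
    if np.linalg.norm(f)>15: break
shot("top","p1.png",(150,165,250,275),5)
print(robot.observe()["t"]); find("pan_mid","top",2);find("pan_home","top",1)
E
```

```text
f0 [-0.32105897 -0.1473285   0.25982782] [481.79787007 346.5044593   69.44214368] 4.4667
-18.0 [ 1.3  1.  -0.3]
-15.0 [ 0.4  1.2 -0.2]
-12.0 [ 0.4 -0.9 -0.8]
-9.0 [-0.1 -0.5 -0.6]
-6.0 [ 0.4  1.7 -0.1]
-3.0 [0.3 0.6 0.2]
0.0 [-0.9 -0.3 -0.3]
3.0 [-0.6  1.1 -0.4]
6.0 [-0.3  2.2  1.2]
9.0 [-0.3  2.   1.4]
12.0 [-0.5  2.5  2.4]
15.0 [-0.3  3.   2.7]
18.0 [0.1 2.9 2.5]
21.0 [-0.8  2.9  4.2]
24.0 [ 0.1  0.2 -0.7]
8.7667
pan_mid top 0.77 [536.1 224.8  70.4] [189. 207.]
pan_home top 0.96 [531.2 219.1  72.6] [191. 208.]
```

View pics/p1.png

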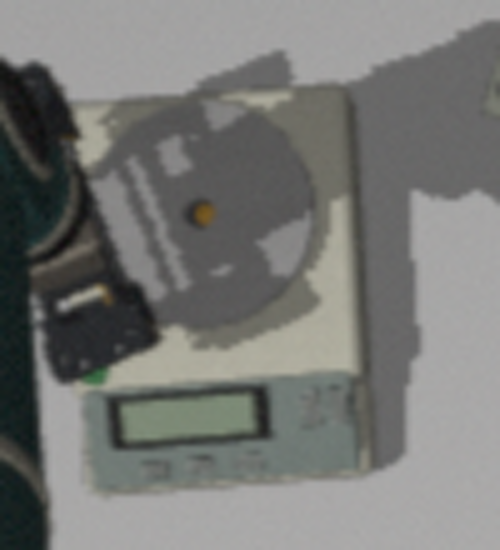

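A brass pin now shows in the hole (crop (203,213), px (191,208)) and the push force vanished at 24 mm, so the pan seems to have dropped. I'll nudge it gently to confirm that the pin holds it.

```bash
python3 - <<'E'
from h import *
home=np.array([532,222.]);pan=np.array([521,249.])
d=(home-pan)/np.linalg.norm(home-pan)
p0=np.array(robot.observe()["tcp_pos"])
for k in range(1,8):
    p=p0.copy();p[:2]+=d*k; robot.servo_line(p,feed=25); f=np.array(robot.observe()["contact_force"]); print(k,f.round(1))
    if -f[:2]@d>7: break
q=p.copy();q[:2]-=d*45; robot.servo_line(q,feed=120); q[2]=250; robot.servo_line(q,feed=200)
# hover out towards the jack
print("pan est",p[:2]+69*d)
i=viewer.camera_info("top")
def bp(u,z):
    K=np.array(i["camera_matrix"]);R=np.array(i["R"]);t=np.array(i["t"]);C=-R.T@t;r=R.T@np.linalg.solve(K,[*u,1]);return C+r*(z-C[2])/r[2]
a,b=bp((327.25,172.5),281),bp((323.25,193),281);print("grip ends",a,b,np.degrees(np.arctan2(*(a-b)[[1,0]])))
shot("side","p2.png",(200,130,300,215),6)
find("pan_mid","side",3);find("pan_home","side",1);print(robot.observe()["t"])
viewer.read_camera("top");find("pan_mid","top",2);find("pan_home","top",1)
E
```

```text
1 [ 0.1  1.4 -0.4]
2 [-0.3 -0.2 -0.6]
3 [-0.4  0.8 -0.5]
4 [-0.3  1.6 -0.8]
5 [-0.6  1.3 -1.1]
6 [-0.5  2.  -0.9]
7 [-0.2  0.9 -0.2]
pan est [532.5249208 218.8620096]
grip ends [ 580.82741159 -206.27385223  281.        ] [ 522.14090292 -192.48732007  281.        ] -13.220112539008348
pan_mid side 0.62 [529.5 222.3  73.5] [254. 169.]
pan_mid side 0.53 [532.3 218.6  70.5] [255. 170.]
pan_home side 0.96 [525.3 221.2  75.4] [253. 169.]
12.35
pan_mid top 0.63 [538.7 216.3  75.6] [192. 205.]
pan_mid top 0.18 [ 544.5 -198.7   82.9] [319. 200.]
pan_home top 0.98 [532.7 218.6  71.1] [191. 208.]
```

View pics/p2.png

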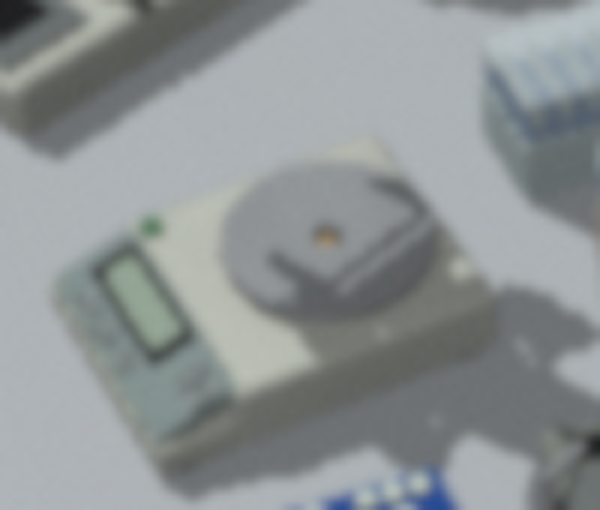

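The brass pin sits inside the hole in the middle of the pan (crop (326,236), px (254,169)), and the pan looks level. For physical proof I'll press a few mm further and expect the pin to resist, then go to the Dewar.

```bash
python3 - <<'E'
from h import *
home=np.array([532,222.]);pan=np.array([521,249.])
d=(home-pan)/np.linalg.norm(home-pan)
c=np.array([532.5,218.9])-69*d   # last pushing TCP
q=np.array(robot.observe()["tcp_pos"]); q[2]=69; robot.servo_line(q,feed=200)
robot.servo_line([*(c-d*2),69],feed=80)
for k in range(0,12):
    robot.servo_line([*(c+d*k),69],feed=25); f=np.array(robot.observe()["contact_force"]); print(k,f.round(1))
    if -f[:2]@d>6: break
e=c+d*(k-50)
robot.servo_line([*(c+d*(k-25)),69],feed=100)
robot.servo_line([*e,300],feed=200)
g=np.array([549,-195.]);y=np.radians(-13.2); j=[-np.sin(y),np.cos(y)]
p=[*g,370]; print(robot.observe()["t"])
r=best(p,j); robot.movep(p,r); print(robot.observe()["t"])
viewer.read_camera("top");find("pan_mid","top",2)
shot("side","p3.png",(240,130,360,270),4.2)
find("dewar_grip","side",1);find("pan_mid","side",2);
E
```

```text
0 [ 0.2 -0.2 -0.5]
1 [-0.2  0.1 -0.9]
2 [-1.3  3.  -0.4]
3 [-1.9  4.3 -1.1]
4 [-2.9  5.9 -0.5]
17.2
19.1083
pan_mid top 0.81 [540.1 216.4  74.6] [192. 205.]
pan_mid top 0.65 [196.9 381.6   5.7] [145. 313.]
dewar_grip side 0.7 [ 545.  -195.8  277. ] [305. 203.]
pan_mid side 0.86 [195.  378.6   1.9] [168. 182.]
pan_mid side 0.79 [532.6 220.5  73.7] [255. 169.]
```

View pics/p3.png

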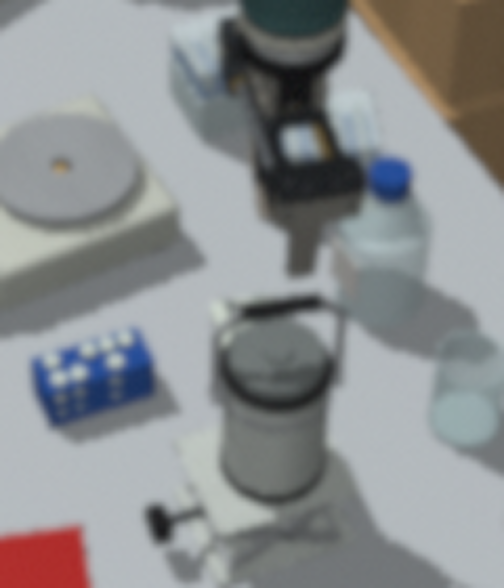

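The pin resists (about 6.5 N, rising steeply), so the pan is home. The side view shows the pan level with the pin in its hole (crop (62,165)), and the open fingers above the grip (crop (285,306)). Next: descend, grip and lift.

```bash
python3 - <<'E'
from h import *
print(proj("side",[549,-195,370]))
g=[549,-195.]
robot.servo_line([*g,300],feed=150)
robot.servo_line([*g,262],feed=60); print(np.array(robot.observe()["contact_force"]).round(1))
shot("side","p4.png",(270,150,350,260),5)
grip(0.0,newtons=40); o=robot.observe(); print(o["grip_width"]*92,np.array(o["contact_force"]).round(1),o["t"])
find("dewar_grip","side",1)
E
```

```text
[307.20632769 183.44526851]
[-0.3 -0.7  0.6]
15.01426683777559 [-0.3 -1.3  0.1] 21.9583
dewar_grip side 0.68 [ 548.6 -197.5  282.1] [307. 202.]
```

View pics/p4.png

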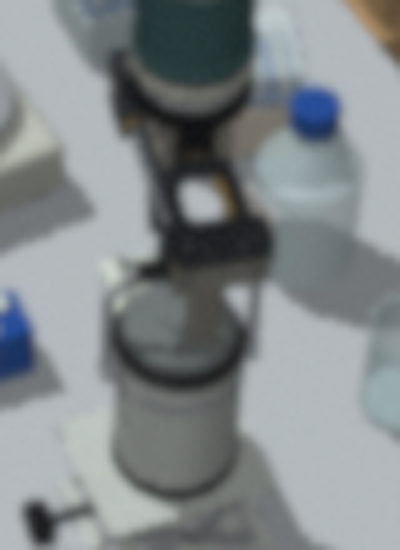

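Fingers straddle the grip (crop (200,280)) and closed to 15 mm on the 16 mm grip. Now lift, carry and check above the pan.

```bash
python3 - <<'E'
from h import *
g=[549,-195.]
robot.servo_line([*g,285],feed=50); print(np.array(robot.observe()["contact_force"]).round(1))
robot.servo_line([*g,325],feed=80); robot.hold(0.3)
robot.servo_line([532,220,325],feed=110); robot.hold(0.5)
robot.servo_line([532,220,285],feed=60); robot.hold(0.3)
o=robot.observe();print(o["tcp_pos"],np.array(o["contact_force"]).round(1),o["grip_width"]*92,o["t"])
shot("side","p5.png",(190,70,320,220),4)
for n in ["dewar_mid","dewar_grip","dewar","pan_home","pan_mid"]: find(n,"side",1)
viewer.read_camera("top")
for n in ["dewar_mid","pan_home","pan_mid"]: find(n,"top",1)
E
```

```text
[-0.2 -0.4 -6.5]
[532.09970789 220.06193832 285.25566621] [ 0.3 -0.7 -6.4] 15.14939012486214 29.1083
dewar_mid side 0.97 [531.3 217.4 171.2] [254. 152.]
dewar_grip side 0.84 [528.1 219.1 303.3] [251. 126.]
dewar side 0.69 [531.  220.4 103.2] [254. 164.]
pan_home side 0.8 [528.5 224.3  77.1] [253. 168.]
pan_mid side 0.87 [197.4 378.9   3.5] [168. 182.]
dewar_mid top 0.58 [532.5 222.8 175.7] [183. 201.]
pan_mid top 0.78 [536.8 216.6  71.7] [192. 206.]
```

View pics/p5.png

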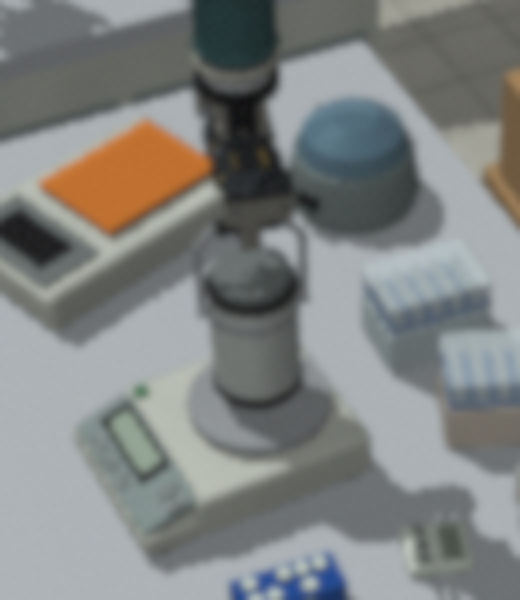

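The Dewar hangs upright over the pan, its foot at crop (257,385) in the middle of the pan. I'll lower it in small steps until the force unloads.

```bash
python3 - <<'E'
from h import *
robot.servo_line([532,220,268],feed=40); z=268.
while z>255:
    z-=1; robot.servo_line([532,220,z],feed=15); f=np.array(robot.observe()["contact_force"])[2]; print(z,round(f,1),end="; ")
    if f>-3: break
robot.hold(0.2); print(np.array(robot.observe()["contact_force"]).round(1))
grip(0.5); robot.hold(0.3); grip(1.0)
robot.servo_line([532,220,z+60],feed=80); robot.servo_line([532,220,400],feed=150)
robot.movep([400,420,420],robot.observe()["tcp_rot"])
o=robot.observe();print(np.array(o["contact_force"]).round(1),o["t"])
shot("side","p6.png",(190,70,320,220),4)
for n in ["dewar_mid","dewar","pan_home","pan_mid","dewar_grip"]: find(n,"side",2)
viewer.read_camera("top")
for n in ["dewar_mid","dewar","pan_home"]: find(n,"top",1)
E
```

```text
267.0 -4.9; 266.0 -6.0; 265.0 -6.2; 264.0 -6.0; 263.0 -6.3; 262.0 -6.9; 261.0 -5.5; 260.0 1.7; [-0.5 -2.   5.7]
[-0.3  0.1  0.6] 36.6417
dewar_mid side 0.88 [534.1 220.7 149.9] [254. 155.]
dewar_mid side 0.23 [762.2 302.   44. ] [295. 146.]
dewar side 0.72 [530.6 219.9  79.5] [254. 168.]
pan_home side 0.56 [530.6 224.7  76.2] [254. 168.]
pan_mid side 0.87 [529.5 216.4  73.1] [254. 170.]
pan_mid side 0.67 [195.7 375.7   2.2] [168. 182.]
dewar_grip side 0.62 [529.4 219.6 278.6] [251. 131.]
dewar_mid top 0.76 [535.6 221.4 151.7] [185. 202.]
dewar top 0.82 [534.8 219.8  83.3] [190. 206.]
```

View pics/p6.png

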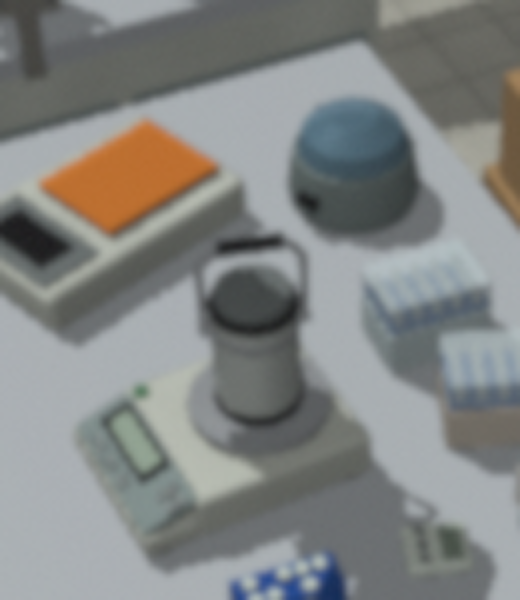

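The Dewar stands upright in the middle of the level pan (foot at crop (258,400)), the gripper is clear and nothing else has moved. Handing in.

```bash
python3 -c "
from h import *
robot.job_done(); print(robot.observe()['t'])"
```

```text
the job is handed in; nothing more can be done
the job is handed in; nothing more can be done
```

The pan is home on its pin and the Dewar stands on it, released. I handed the job in at about 37 s of the 64 s allowed; no verdict is reported.

**What I did:**
- **Pan:** I slid it home with both open fingers on its edge, using about 3–5 N. The push force vanished as it dropped, and a gentle re-push then met firm resistance from the pin at 6.6 N.
- **Dewar:** I gripped it by the handle at 40 N, lifted it about 60 mm, carried it upright, and lowered it until the pan took its weight. Then I released it and moved the arm clear.

**Last checks:**
- **Position:** the networks put the Dewar's axis within about 5 mm of the pin. They put its underside at 79.5 mm (side camera) and 83.3 mm (top camera), against 79 mm expected, which is within their error.
- **Picture:** the side view shows the Dewar upright on a level pan, and nothing in view out of place. I did not re-measure the other things on the bench.
- **Forces:** the force on the tool read about zero with the arm away. At set-down it reached about 6 N upward.

**What disagreed:** the two cameras differed by up to about 10 mm on where the pan and its home point are. I therefore relied on the push test and on seeing the pin inside the hole.

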